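# Refit the retaining ring on a spice carousel

## Task

The washed tray is back on the post of the spice carousel; now lock it on with its retaining ring. Take up the ring pliers, whose bent tips already stand in the eyes of the ring, squeeze the handles to spread the ring, carry it over the post and, keeping the pliers level, slide it gently down by feel until it rests on the tray's hub, then let it close fully into the groove there, lying flat. Finally draw the tips up out of the eyes and lay the pliers down flat on the worktop clear of the carousel, handling the ring only with the pliers, forcing nothing, and leaving the other things where they stand.

Things in the scene. Friction and masses are not known exactly. Their poses are not given: they have to be found in the camera images.
- pliers: Hinged external-ring pliers, 190 mm long, 180 g, lying flat: steel jaws, two black dipped handles, balanced about 50 mm behind the pivot. Squeezing the handles spreads the tips. Origin under the pivot, level with the handles' underside; +x points to the tips, z up; the frame stays midway between the halves.
- pliers_grip (a point): Point midway between the handles, 48 mm behind the pivot, 9 mm above their underside: squeeze here from above. Handles 12 mm wide, 18 mm tall, sprung apart: outer faces about 60 mm apart at rest (9 N a side), splayed backwards by 9 degrees; 42 mm and parallel at the built-in stop, reached with about 21 N a side with the ring on. A firm grip at the stop keeps the pliers level.
- pliers_tips (a point): Point midway between the two bent-down tips, 62 mm ahead of the pivot, level with their ends. Each tip is a pin 4 mm thick and 5 mm long, leaning a little outwards to hold the ring, under a flat foot 12 x 9 mm. Pins 35 mm apart at rest, 54 mm at the stop, going back 3.5 mm towards the pivot as they spread.
- ring: Dark steel retaining ring, 44 g, 5 mm thick, 36 mm inside and 50 mm outside at rest, open towards its own -x (the pliers), where two lugs have oblong eyes 11 mm long (x) and 7 mm wide, centred 24 mm from the ring's centre along -x and 17.5 mm to either side. Origin: centre of its underside at rest; +x points to its closed back, z up.
- ring_left (a joint): Opening of each arm of the ring (both alike), rad: 0 closed, about 0.18 with the pliers at the stop; passes the post from about 0.16, with the post's axis about 3 mm from the ring's origin towards the gap (-x). Closing on the post, the ring's origin moves to the post's axis and the lugs come back towards the pliers: ease the pliers back 3 to 4 mm meanwhile.
- pliers_left (a joint): Turn of each half of the pliers (both alike), rad: 0.16 squeezed to the stop, about -0.015 let go in the closed ring. Between -0.015 and 0.015 with the ring closed the pins stand free in the eyes and the handles, still sprung against the fingers, can be lifted.
- carousel: Spice carousel: black foot, aluminium tray 190 mm across that turns, and in its middle a hub 62 mm across whose top is 35 mm above the tray's rim. The steel post, 40 mm thick, stands 22 mm out of the hub, its top 3 mm chamfered to 34 mm; the 7 mm tall, 35 mm thick groove lies right on the hub. The post adjusts in height: hub top 74 to 94 mm up, not measured. Origin: on the worktop under the post.
- canister: Bystander: lidded copper-coloured canister, 104 mm across, 142 mm tall. Origin: centre of its foot.
- cruet: Bystander: glass cruet with stopper, 68 mm across, 156 mm tall. Origin: centre of its foot.
- bowl: Bystander: white bowl with blue flowers, 136 mm across, 55 mm tall. Origin: centre of its foot.
- dipper: Bystander: wooden honey dipper, 155 mm long, lying flat. Origin: under its middle.
- snapbox: Bystander: closed snap-top plastic box, 118 x 158 mm, 67 mm tall. Origin: centre of its foot.
- jar_a: Bystander: spice jar, 47 mm across, 78 mm tall. Origin: centre of its foot.
- jar_b: Bystander: spice jar, 47 mm across, 78 mm tall. Origin: centre of its foot.
- jar_c: Bystander: spice jar, 47 mm across, 78 mm tall. Origin: centre of its foot.
Mind the look-alikes: they are no part of the job. Of the things that look like the pliers, the smallest one is meant.

How it is judged:
By the outcome, as a careful person would: the job done as asked, in the order asked, and still so for the second after the job is handed in, with the robot touching nothing.
It also fails if it takes over 61 s, if anything falls off the work surface, if the arm or the gripper's body presses on something with over 40 N, if the wrist force passes 120 N, or if a joint passes its speed limit or range.

## Robot

A 6-joint arm with a two-finger parallel gripper is mounted at the origin on the work surface. World frame = base frame: x ahead of the robot, y to its left, z up, the work surface at z = 0. Lengths are in m, angles in rad, forces in N, time in s.
With the tool pointing down it reaches from about 0.375 to 0.975 m from the base axis. Payload 3.8 kg.
Tool frame: the origin (TCP) lies at the very end of the fingers, on their centre line; the grasp point (between the pads) lies 19 mm behind it; z points along the fingers, y is the line along which they close (so a half turn about z gives the same grasp; the last joint's range is limited). The gripper opens to 85 mm and grips with 20 to 120 N. Pads are 22 mm wide; open, the fingers measure 114 mm over their backs; the gripper's body (76 mm by 85 mm) begins 54 mm behind the grasp point. The pads swing forward as they close: fully open they stand 13 mm farther back than shut.
Start: joints at [1.183, 0.264, 1.604, -0, 1.274, -0.037], TCP at [0.232, 0.634, 0.231] pointing down, gripper open.
Joint ranges: [-2.63, 2.63], [-0.94, 2.18], [0.31, 2.57], [-1.31, 4.45], [0, 2.66], [-2.55, 2.55]. Speed limits (rad/s): [2.57, 2.57, 3.14, 3.14, 3.14, 3.14].

## Interface

Orientations are given as a rotation vector (axis times angle).
In Python, from workcell import monitor, viewer, job gives the robot as it stands. The module is installed in compiled form; this text tells all that it offers.
- The arm moves only by the tool step_arm, never from a script. Its argument "series" is one flat list of numbers, 4 for each row, row after row: the shift along the tool's x, y, z in m, then the turn about the tool's z in rad. A call has 1 to 8 rows; each row is the pose to reach, as a shift and turn from the pose commanded when the call began, along the tool's axes at that moment; what a row does not reach only later rows make up. A row lasts 1/8 s, in which the tool goes at most 62.5 mm and 10.7 degrees, less where a joint would pass 70% of its speed; a pose out of reach is approached as far as the arm can. A call with a gripper value outside its range is refused whole. "gripper" is the opening, from 0 (shut) to 1 (fully open), set as the call begins (left out, the last holds). The fingers move at their own pace and stop on an object; "newtons" is the grip in N (left out, the last holds). Time passes only in rows, so rows that repeat a pose let the fingers close. It gives the time, the measured TCP pose, the force, the opening and the grip force at its end, in the units of the state.
- monitor.read_state(): the state, without advancing time (a new reading comes with each control period).
- viewer.read_camera(name): name is "scene" or "top"; returns a dict with "image" (480x640x3 uint8, red, green, blue), "intrinsics" (3x3 intrinsics, pixels), "distortion" ([k1, k2, p1, p2, k3] as OpenCV has them; the pictures are not rectified), "T" (4x4, takes a point from camera to world coordinates). Camera axes: x right, y up, looking along -z (the intrinsics and any distortion apply to the point x, -y, -z); pixel columns grow to the right and rows downward; lengths in m; the calibration is good to about 2 mm. A picture is of the moment at which its call begins. There is no depth.
- job.finish_job(): hands the job in; it is judged then, once.
Trained networks look in a picture, given as the dict that the camera call returned (one of the last four; its "shot" number tells which), for a name from the list of things; names that differ only in an ending like _2 or _b are one class to them, and where a whole thing is asked for, a point or a joint stands for the part that bears it (a point fixed in the world has none). Each returns a list of dicts, best first, with "score" (0 to 1); they miss things now and then, are a little off and sometimes report something else, mostly with a low value. They report only what shows in the picture. A call takes as long as a camera call. They do not tell look-alikes from the thing itself.
- viewer.boxes_of(picture, label): "extent" ([centre column, centre row, width, height] in pixels, round what is visible of it).
- viewer.spot_point(picture, label): "point" ([column, row] in pixels: a listed point, or the origin of a listed thing).
The state is a dict: "time": time; "q": joint angles; "joint_vel": joint speeds; "joint_torque": joint torques, N m; "tool_pos": TCP position; "tcp_rot": TCP orientation; "wrist_force": force on the tool from outside, world axes, zero at the start; "torque": the same for the moment, N m; "width": opening from 0.0 (shut) to 1.0 (fully open); "grip_force": force on a finger pad.
Only numpy, scipy, OpenCV 4.12 (cv2) and the standard library are available. Lean on these libraries where they do the work, as an engineer would, in place of code of your own. Each camera call takes 0.05 s, during which the arm holds its last target. There are 200 camera calls.

## Working session

There is one attempt and no reset: what is moved stays moved. The work goes in short steps, Python scripts to look and compute and a tool call to move; the robot and the scene stay as the last step left them, time stands still between calls to the robot, and variables do not carry over. Pictures are saved under pics/ and viewed, at most 10 in all, crops included, and the job is handed in when it is done.

Besides the shell and the picture viewer there is one more tool, called after ">>>" as name(argument=value, ...), one argument or row to a line, values as JSON. step_arm: Moves the arm, as the interface text tells. Its arguments: {"type":"object","properties":{"series":{"type":"array"},"gripper":{"type":"number"},"newtons":{"type":"number"}},"required":["series"]}

```bash
mkdir -p pics; cat > h.py <<'E'
import numpy as np, cv2
from workcell import monitor, viewer, job
def ray(p,uv):
    n=cv2.undistortPoints(np.array([[uv]],float),np.array(p["intrinsics"]),np.array(p["distortion"]))[0,0]
    T=np.array(p["T"]); d=T[:3,:3]@np.array([n[0],-n[1],-1.]); return T[:3,3],d
def at(p,uv,z):
    o,d=ray(p,uv); return o+d*(z-o[2])/d[2]
def tri(p1,a,p2,b):
    o1,d1=ray(p1,a);o2,d2=ray(p2,b)
    s=np.linalg.lstsq(np.c_[d1,-d2],o2-o1,rcond=None)[0]
    x,y=o1+s[0]*d1,o2+s[1]*d2; return (x+y)/2,np.linalg.norm(x-y)
def px(p,X):
    T=np.array(p["T"]);c=T[:3,:3].T@(np.array(X,float)-T[:3,3]);c=c*[1,-1,-1]
    return cv2.projectPoints(c.reshape(1,3),np.zeros(3),np.zeros(3),np.array(p["intrinsics"]),np.array(p["distortion"]))[0].ravel()
def save(p,n,crop=None,s=1):
    im=p["image"][:,:,::-1]
    if crop: im=im[crop[1]:crop[3],crop[0]:crop[2]]
    cv2.imwrite("pics/"+n,cv2.resize(im,None,fx=s,fy=s,interpolation=cv2.INTER_CUBIC))
E
python3 - <<'E'
from h import *
P={}
for n in("top","scene"):
    p=P[n]=viewer.read_camera(n); save(p,n+"0.png"); print(n,np.round(p["T"],3).tolist(),p["intrinsics"][0][0])
    for l in("pliers","pliers_grip","pliers_tips","ring","carousel","canister","cruet","bowl","dipper","snapbox","jar_a"):
        print(l,[(np.round(d["point"],1).tolist(),round(d["score"],2)) for d in viewer.spot_point(p,l)],[(np.round(d["extent"]).tolist(),round(d["score"],2)) for d in viewer.boxes_of(p,l)] if l in("pliers","ring","carousel") else "")
E
```

```text
top [[0.004, 0.998, -0.058, 0.387], [-1.0, 0.005, 0.019, -0.036], [0.019, 0.058, 0.998, 1.134], [0.0, 0.0, 0.0, 1.0]] 458.0869317448951
pliers [([408.5, 379.6], 0.97), ([379.6, 201.4], 0.88), ([495.4, 209.7], 0.72)] [([515.0, 204.0, 115.0, 48.0], 0.77), ([423.0, 363.0, 100.0, 108.0], 0.73), ([394.0, 207.0, 79.0, 37.0], 0.68)]
pliers_grip [([400.6, 202.5], 0.98), ([428.5, 356.5], 0.7), ([525.3, 205.3], 0.58)] 
pliers_tips [([384.3, 403.8], 0.94), ([359.9, 198.9], 0.59), ([225.6, 125.5], 0.25)] 
ring [([347.3, 196.3], 0.54), ([137.5, 146.2], 0.41)] [([395.0, 207.0, 79.0, 39.0], 0.74), ([348.0, 194.0, 20.0, 20.0], 0.57)]
carousel [([236.4, 189.4], 0.6), ([307.1, 126.5], 0.42), ([378.7, 202.1], 0.41)] [([233.0, 186.0, 82.0, 81.0], 0.95)]
canister [([138.2, 143.7], 0.89)] 
cruet [([308.3, 123.0], 0.8)] 
bowl [([146.0, 256.6], 0.82)] 
dipper [([309.0, 269.3], 0.93)] 
snapbox [([415.6, 120.0], 0.88)] 
jar_a [([448.7, 275.8], 0.95), ([270.0, 126.3], 0.91), ([225.6, 123.8], 0.82)] 
scene [[-0.536, -0.573, 0.62, 1.288], [0.844, -0.366, 0.391, 0.476], [0.003, 0.733, 0.68, 0.969], [0.0, 0.0, 0.0
[... 163 characters left out ...]
, 41.0], 0.82), ([306.0, 177.0, 76.0, 24.0], 0.77)]
pliers_grip [([172.6, 204.6], 0.92), ([246.5, 243.2], 0.88), ([296.1, 177.5], 0.56)] 
pliers_tips [([273.1, 257.4], 0.97), ([211.3, 222.9], 0.9), ([339.6, 172.3], 0.75)] 
ring [([278.1, 271.0], 0.51)] [([278.0, 266.0, 14.0, 13.0], 0.58)]
carousel [([424.9, 383.7], 0.66), ([359.8, 305.8], 0.65)] [([358.0, 299.0, 75.0, 62.0], 0.62)]
canister [([423.8, 385.2], 0.69), ([272.3, 261.1], 0.69)] 
cruet [([265.9, 320.9], 0.62), ([259.9, 251.7], 0.43)] 
bowl [([457.5, 301.3], 0.88)] 
dipper [([338.2, 241.0], 0.69), ([279.7, 267.6], 0.63)] 
snapbox [([188.8, 284.7], 0.86)] 
jar_a [([303.8, 338.3], 0.75), ([252.0, 200.9], 0.72), ([337.9, 356.3], 0.56)]
```

View pics/top0.png

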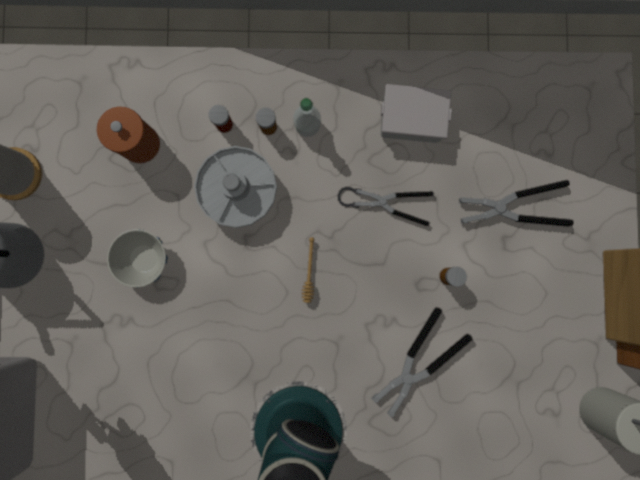

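View pics/scene0.png

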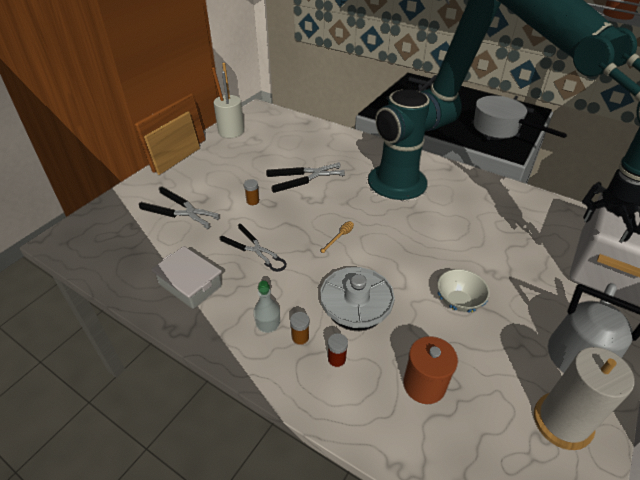

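```bash
python3 - <<'E'
from h import *
t=viewer.read_camera("top");s=viewer.read_camera("scene")
print(t["image"].shape)
for n,a,b in(("pivot",(379.6,201.4),(256.1,252.5)),("grip",(400.6,202.5),(246.5,243.2)),("tips",(359.9,198.9),(273.1,257.4)),("ring",(347.3,196.3),(278.1,271.0))):
    print(n,*tri(t,a,s,b),at(t,a,.03))
for z in (.0,.05,.1): print("car",at(t,(236.4,189.4),z),at(s,(359.8,305.8),z))
save(t,"t1.png",(180,130,450,250),2.9); save(s,"s1.png",(215,210,415,350),4)
print(monitor.read_state())
E
```

```text
(480, 640, 3)
pivot [ 0.5611876  -0.20024653 -0.00371502] 0.004154957171841111 [ 0.55492396 -0.1936337   0.03      ]
grip [ 0.55469721 -0.24705523  0.00693655] 0.004953329741818404 [ 0.55258019 -0.24485039  0.03      ]
tips [ 0.56162552 -0.14364324  0.00797994] 0.009684432491160244 [ 0.5607113  -0.14564454  0.03      ]
ring [ 0.57412568 -0.11627777 -0.02423375] 0.005985151870954287 [ 0.56685982 -0.11496905  0.03      ]
car [0.58699414 0.15903737 0.        ] [0.57537851 0.16126744 0.        ]
car [0.57817007 0.15044485 0.05      ] [0.61215746 0.17750339 0.05      ]
car [0.56934599 0.14185234 0.1       ] [0.6489364  0.19373935 0.1       ]
{'time': 1.6, 'q': array([ 1.18307248e+00,  2.63917607e-01,  1.60401301e+00, -1.41718330e-06,
        1.27368306e+00, -3.68967913e-02]), 'joint_vel': array([ 0.00107089, -0.00049234,  0.00253715, -0.00141535, -0.00045493,
        0.00157462]), 'joint_torque': array([ 1.68675444e-03, -5.15055943e+01, -3.67702425e+01,  8.40647795e-05,
        1.13676266e-03,  9.19088848e-06]), 'tool_pos': array([0.2319781 , 0.63387899, 0.23126081]), 'tcp_rot': array([-5.48254915e-01, -3.09338026e+00,  3.27264887e-05]), 'wrist_force': array([0.20574242, 0.59826906, 0.22966577]), 'torque': array([-0.02331539,  0.01300965,  0.0131532 ]), 'grip_force': 0.0, 'width': 1.0018068194961218}
```

View pics/t1.png

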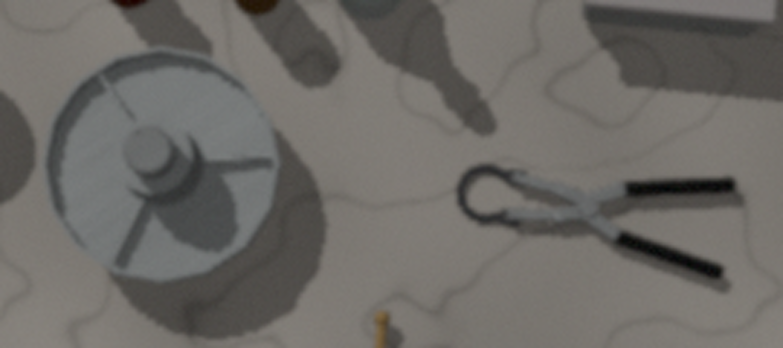

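View pics/s1.png

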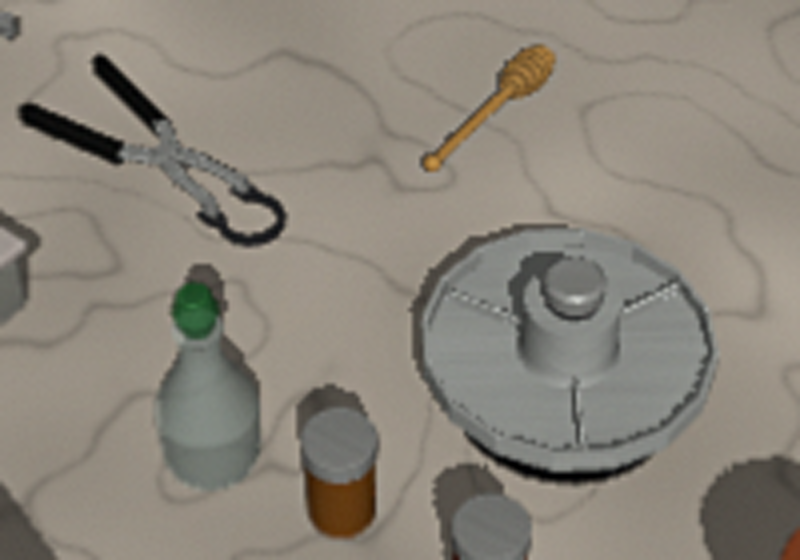

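Both views show the small ring-bearing pliers. In the top view the pivot is near (383,202), the ring centre (348,197) and the handle ends (432,193) and (428,223). The post top is near (231,181) in top and (359,280) in scene.

```bash
python3 - <<'E'
from h import *
t=viewer.read_camera("top");s=viewer.read_camera("scene")
c=lambda x,y:(180+(x+.5)/2.9-.5,130+(y+.5)/2.9-.5); d=lambda x,y:(215+(x+.5)/4-.5,210+(y+.5)/4-.5)
for n,z,a,b in(("ring",.004,c(487,194),d(248,217)),("pivot",.015,c(588,210),d(172,156)),("hL",.018,c(734,184),d(100,61)),("hR",.018,c(719,271),d(26,110)),("post",.11,c(148,148),d(577,279))):
    print(n,np.round(at(t,a,z),4),np.round(at(s,b,z),4),tri(t,a,s,b))
E
```

```text
ring [ 0.5704 -0.1176  0.004 ] [ 0.5726 -0.1171  0.004 ] (array([ 0.57094234, -0.1180234 ,  0.00192489]), np.float64(0.0006584487511717984))
pivot [ 0.5556 -0.2028  0.015 ] [ 0.5605 -0.1955  0.015 ] (array([ 0.55566384, -0.20228523,  0.00789644]), np.float64(0.003560494460797189))
hL [ 0.5782 -0.3268  0.018 ] [ 0.5085 -0.3076  0.018 ] (array([ 0.5565608 , -0.291137  ,  0.06985688]), np.float64(0.04880947742656454))
hR [ 0.5038 -0.3134  0.018 ] [ 0.5833 -0.3192  0.018 ] (array([ 0.52485619, -0.35080606, -0.04902206]), np.float64(0.04843016090773323))
post [0.5872 0.1532 0.11  ] [0.5833 0.1546 0.11  ] (array([0.58601712, 0.15412519, 0.1122414 ]), np.float64(0.003092509445867107))
```

>>> step_arm(
  series=[-0.076,-0.09,0,0.17,-0.151,-0.18,0,0.34,-0.226,-0.27,0,0.51,-0.302,-0.36,0,0.683,-0.302,-0.36,0,0.683,-0.302,-0.36,0,0.683,-0.302,-0.36,0,0.683,-0.302,-0.36,0,0.683],
  gripper=1,
)

```text
time: 2.7
tool_pos: [0.3924, 0.1895, 0.2316]
tcp_rot: [1.555, 2.728, 0.001]
wrist_force: [-0.1, 1.0, 0.2]
width: 0.999
grip_force: 0.0
```

```bash
cat >> h.py <<'E'
from scipy.spatial.transform import Rotation as Ro
def go(target,phi=None):
    "shift & turn (tool axes) to world TCP target, tool x heading phi (rad)"
    s=monitor.read_state();R=Ro.from_rotvec(s["tcp_rot"]).as_matrix()
    a=np.arctan2(R[1,0],R[0,0]); turn=0 if phi is None else -(phi-a)
    print("t",round(s["time"],2),"pos",np.round(s["tool_pos"],4),"head",round(a,4),"tilt",np.round(R[:,2],4),"w",round(s["width"],3),"gf",round(s["grip_force"],1),"F",np.round(s["wrist_force"],1),"shift",np.round(R.T@(np.array(target)-s["tool_pos"]),4),"turn",round(turn,4))
E
python3 -c "
from h import *
go((.552,-.249,.16),np.pi/2-.145)"
```

```text
t 2.7 pos [0.3924 0.1895 0.2316] head 2.1055 tilt [ 1.1e-03 -2.0e-04 -1.0e+00] w 0.999 gf 0.0 F [-0.1  1.   0.2] shift [-0.4586 -0.0862  0.0719] turn 0.6797
```

>>> step_arm(
  series=[-0.057,-0.011,0.0,0.09,-0.115,-0.022,0.01,0.18,-0.172,-0.032,0.02,0.27,-0.23,-0.043,0.03,0.36,-0.287,-0.054,0.04,0.45,-0.344,-0.065,0.05,0.54,-0.402,-0.076,0.06,0.62,-0.4586,-0.0862,0.0719,0.68],
)

```text
time: 3.7
tool_pos: [0.5531, -0.2483, 0.1595]
tcp_rot: [2.376, 2.053, 0.001]
wrist_force: [0.6, 0.3, 0.2]
width: 0.999
grip_force: 0.0
```

```bash
python3 - <<'E'
from h import *
go((.552,-.249,.06),np.pi/2-.145)
t=viewer.read_camera("top");s=viewer.read_camera("scene")
a=viewer.spot_point(t,"pliers");b=viewer.spot_point(s,"pliers_grip");print(a,b)
save(s,"s2.png",(190,170,330,290),5)
E
```

```text
t 3.7 pos [ 0.5531 -0.2483  0.1595] head 1.4252 tilt [ 1.1e-03 -3.0e-04 -1.0e+00] w 0.999 gf 0.0 F [0.6 0.3 0.2] shift [-0.0009 -0.0011  0.0995] turn -0.0006
[{'point': [495.7, 211.0], 'score': 0.94}, {'point': [377.6, 203.3], 'score': 0.9}] [{'point': [242.5, 240.2], 'score': 0.98}, {'point': [294.0, 177.3], 'score': 0.94}, {'point': [176.1, 206.5], 'score': 0.77}]
```

View pics/s2.png

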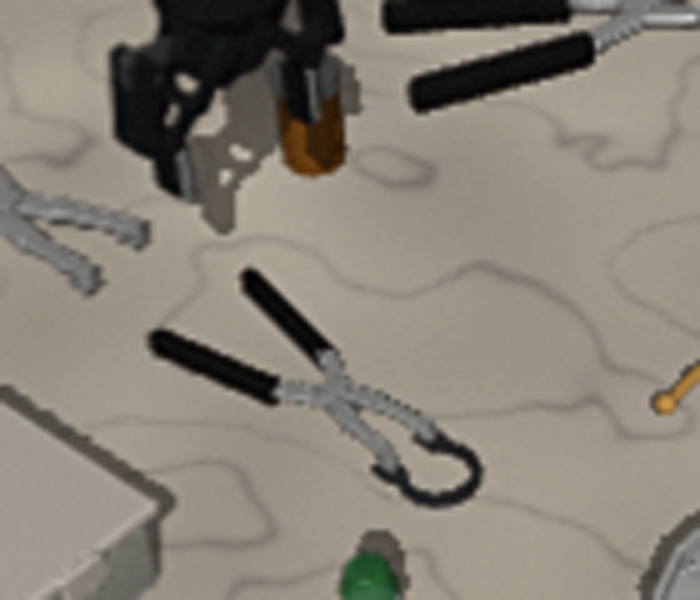

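>>> step_arm(
  series=[-0.0009,-0.0011,0.04,0,-0.0009,-0.0011,0.08,0,-0.0009,-0.0011,0.11,0,-0.0009,-0.0011,0.13,0,-0.0009,-0.0011,0.14,0,-0.0009,-0.0011,0.145,0,-0.0009,-0.0011,0.145,0],
  gripper=0.86,
)

```text
time: 4.78
tool_pos: [0.5518, -0.247, 0.0151]
tcp_rot: [2.373, 2.057, 0.001]
wrist_force: [-0.3, 0.8, -0.3]
width: 0.857
grip_force: 0.0
```

```bash
python3 - <<'E'
from h import *
go((.552,-.249,.0),np.pi/2-.145)
s=viewer.read_camera("scene"); save(s,"s3.png",(205,200,305,275),7)
E
```

```text
t 4.78 pos [ 0.5518 -0.247   0.0151] head 1.428 tilt [ 1.1e-03 -5.0e-04 -1.0e+00] w 0.857 gf 0.0 F [-0.3  0.8 -0.3] shift [-0.0019  0.0005  0.0151] turn 0.0022
```

View pics/s3.png

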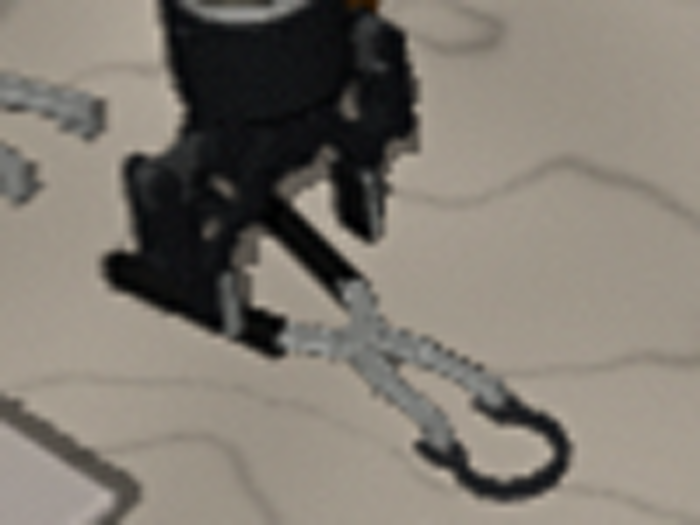

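```bash
python3 - <<'E'
from h import *
s=viewer.read_camera("scene");t=viewer.read_camera("top")
d=lambda x,y:(205+(x+.5)/7-.5,200+(y+.5)/7-.5); e=lambda x,y:(190+(x+.5)/5-.5,170+(y+.5)/5-.5); c=lambda x,y:(180+(x+.5)/2.9-.5,130+(y+.5)/2.9-.5)
u=np.array([np.sin(.143),np.cos(.143),0]);v=np.array([u[1],-u[0],0]);g=np.array([.5518,-.247,0])
f=lambda p:np.round([(p-g)@u*1000,(p-g)@v*1000],1)
for z in(.015,.024): print("tips",z,f(at(s,d(232,335),z)),f(at(s,d(372,240),z)))
for z in(.009,.018): print("near back/front",f(at(s,e(155,343),z)),f(at(s,e(278,392),z)),"far",f(at(s,e(250,275),z)),f(at(s,e(330,352),z)),"ring",f(at(s,d(510,445),.0025)))
for z in (.009,.018): print("top view: +x handle",f(at(t,c(732,184),z)),f(at(t,c(628,189),z)),"-x",f(at(t,c(719,271),z)),f(at(t,c(620,238),z)),"ring",f(at(t,c(487,194),.0025)),"pivot",f(at(t,c(588,210),.015)))
E
```

```text
tips 0.015 [ 3.1 36.8] [  5.  -44.5]
tips 0.024 [10.8 42.4] [ 12.7 -38.2]
near back/front [-72.8  40.2] [16.9 20. ] far [-75.6 -41.3] [ 15.2 -25. ] ring [130.2  -2.6]
near back/front [-64.5  45.7] [24.5 25.7] far [-67.2 -35.1] [ 22.7 -18.9] ring [130.2  -2.6]
top view: +x handle [-75.6  39.1] [12.1 21.5] -x [-74.6 -36.8] [ 13.1 -21.3] ring [130.7   0.3] pivot [44.3 -2.6]
top view: +x handle [-73.5  37.3] [13.5 19.8] -x [-72.5 -38. ] [ 14.5 -22.7] ring [130.7   0.3] pivot [44.3 -2.6]
```

>>> step_arm(
  series=[-0.0035,0,0.004,0,-0.0035,0,0.009,0,-0.0035,0,0.012,0,-0.0035,0,0.012,0],
  gripper=0.76,
  newtons=30,
)

```text
time: 5.42
tool_pos: [0.5506, -0.2503, 0.002]
tcp_rot: [-2.374, -2.057, 0.0]
wrist_force: [1.3, -0.3, 0.2]
width: 0.761
grip_force: 0.3
```

>>> step_arm(
  series=[0,0,0,0,0,0,0,0],
  gripper=0.68,
)

```text
time: 5.68
tool_pos: [0.5515, -0.2508, 0.0032]
tcp_rot: [2.373, 2.056, 0.001]
wrist_force: [0.8, -0.5, 4.9]
width: 0.681
grip_force: 10.0
```

>>> step_arm(
  series=[0,0,-0.001,0,0,0,-0.002,0,0,0,-0.002,0],
  gripper=0.6,
  newtons=40,
)

```text
time: 6.05
tool_pos: [0.5511, -0.2506, 0.0047]
tcp_rot: [2.374, 2.056, 0.001]
wrist_force: [0.7, -1.5, 3.4]
width: 0.605
grip_force: 13.5
```

>>> step_arm(
  series=[0,0,0,0,0,0,-0.001,0,0,0,-0.001,0,0,0,-0.001,0,0,0,-0.001,0],
  gripper=0.44,
  newtons=60,
)

```text
time: 6.68
tool_pos: [0.5523, -0.2512, 0.0069]
tcp_rot: [2.372, 2.055, 0.002]
wrist_force: [1.9, -0.9, 8.1]
width: 0.451
grip_force: 54.6
```

```bash
python3 - <<'E'
from h import *
go((.552,-.249,.15),np.pi/2-.145)
s=viewer.read_camera("scene"); save(s,"s4.png",(205,200,305,275),7)
E
```

```text
t 6.67 pos [ 0.5523 -0.2512  0.0069] head 1.4277 tilt [ 0.003  -0.0016 -1.    ] w 0.451 gf 54.6 F [ 1.9 -0.9  8.1] shift [ 2.000e-03 -1.000e-04 -1.431e-01] turn 0.0019
```

View pics/s4.png

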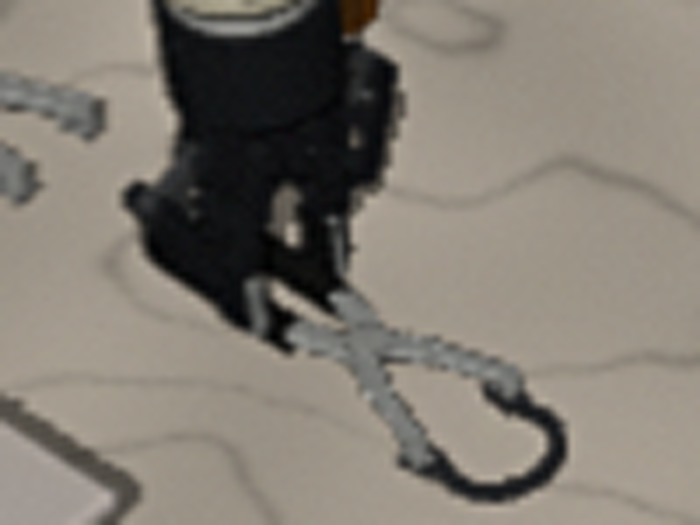

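>>> step_arm(
  series=[0,0,-0.003,0,0,0,-0.008,0,0,0,-0.015,0,0,0,-0.022,0,0,0,-0.03,0,0,0,-0.03,0],
  gripper=0.4,
  newtons=80,
)

```text
time: 7.48
tool_pos: [0.5516, -0.2507, 0.0366]
tcp_rot: [2.373, 2.056, 0.001]
wrist_force: [0.2, -0.0, -2.0]
width: 0.436
grip_force: 80.5
```

```bash
python3 - <<'E'
from h import *
go((.552,-.249,.15),np.pi/2-.145)
s=viewer.read_camera("scene"); t=viewer.read_camera("top")
a=s["image"][195:270,205:305,::-1];b=t["image"][165:240,330:430,::-1]
cv2.imwrite("pics/m5.png",cv2.resize(np.vstack([a,b]),None,fx=4,fy=4,interpolation=cv2.INTER_CUBIC))
for p in(s,t):
  for l in("pliers_tips","ring","pliers"): print(l,[(np.round(d["point"],1).tolist(),round(d["score"],2)) for d in viewer.spot_point(p,l)])
E
```

```text
t 7.47 pos [ 0.5516 -0.2507  0.0366] head 1.4278 tilt [ 0.0019 -0.001  -1.    ] w 0.436 gf 80.5 F [ 0.2 -0.  -2. ] shift [ 0.0017  0.0004 -0.1134] turn 0.002
pliers_tips [([270.8, 251.4], 0.72), ([213.0, 223.4], 0.72), ([341.7, 171.8], 0.68)]
ring [([278.9, 261.3], 0.56)]
pliers [([255.1, 246.0], 0.79), ([318.1, 179.2], 0.6), ([188.8, 213.4], 0.59), ([191.1, 287.0], 0.53)]
pliers_tips [([460.8, 210.9], 0.88), ([357.2, 197.1], 0.71)]
ring [([348.4, 193.3], 0.52)]
pliers [([495.5, 210.0], 0.93), ([382.4, 201.8], 0.69)]
```

View pics/m5.png

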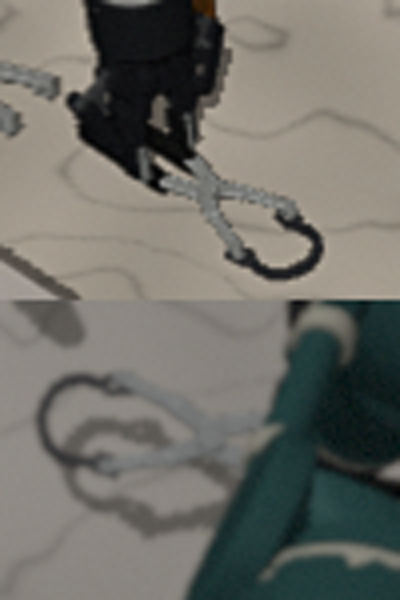

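>>> step_arm(
  series=[0,0,-0.02,0,0,0,-0.045,0,0,0,-0.07,0,0.02,-0.002,-0.095,0,0.05,-0.004,-0.113,0,0.085,-0.007,-0.118,0,0.12,-0.01,-0.118,0,0.15,-0.013,-0.118,0],
)

```text
time: 8.88
tool_pos: [0.5597, -0.0989, 0.1554]
tcp_rot: [2.373, 2.056, 0.002]
wrist_force: [1.0, 0.0, -2.5]
width: 0.433
grip_force: 80.6
```

>>> step_arm(
  series=[0.03,-0.002,0,0,0.06,-0.005,0,0,0.085,-0.007,0,0,0.105,-0.009,0,0,0.12,-0.01,0,0,0.128,-0.0106,0,0,0.128,-0.0106,0,0,0.128,-0.0106,0,0],
)

```text
time: 9.88
tool_pos: [0.5669, 0.0277, 0.1533]
tcp_rot: [2.375, 2.057, -0.001]
wrist_force: [-0.0, -0.1, -2.7]
width: 0.434
grip_force: 80.6
```

```bash
python3 - <<'E'
from h import *
go((.5678,.0273,.15))
s=viewer.read_camera("scene"); t=viewer.read_camera("top")
cv2.imwrite("pics/S.png",s["image"][:,:,::-1]);cv2.imwrite("pics/T.png",t["image"][:,:,::-1])
o=px(s,(.586,.154,.112));q=px(t,(.586,.154,.112));print(o,q)
ao,aq=[(int(z[0])-50,int(z[1])-37) for z in(o,q)];print(ao,aq)
a=s["image"][ao[1]:ao[1]+75,ao[0]:ao[0]+100,::-1];b=t["image"][aq[1]:aq[1]+75,aq[0]:aq[0]+100,::-1]
cv2.imwrite("pics/m6.png",cv2.resize(np.hstack([a,b]),None,fx=4,fy=8 if 0 else 4,interpolation=cv2.INTER_CUBIC))
E
```

```text
t 9.88 pos [0.5669 0.0277 0.1533] head 1.4274 tilt [-2.e-04 -4.e-04 -1.e+00] w 0.434 gf 80.6 F [-0.  -0.1 -2.7] shift [-0.0002  0.0009  0.0033] turn 0
[358.21128684 279.41313528] [230.16358727 181.05014702]
(308, 242) (180, 144)
```

View pics/m6.png

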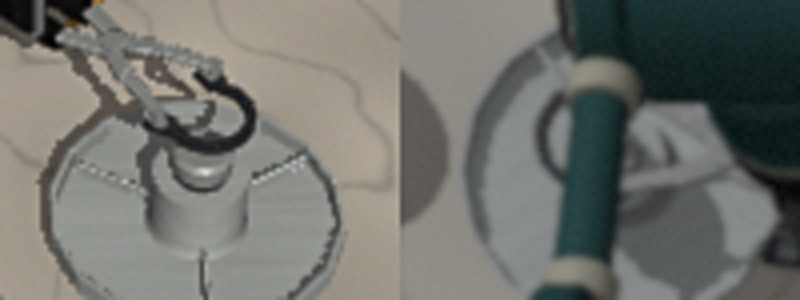

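Left (scene): the ring hangs level above the post, slightly behind it toward the robot and the pliers side; the post top is visible below it. Right (top): the arm hides part of the ring, whose back shows at about crop (550,140). I'll fit models numerically from here.

```bash
cat > fit.py <<'E'
from h import *
from scipy.optimize import minimize
def pxs(p,X):
    T=np.array(p["T"]);c=((X-T[:3,3])@T[:3,:3])*[1,-1,-1]
    return cv2.projectPoints(c.reshape(-1,1,3),np.zeros(3),np.zeros(3),np.array(p["intrinsics"]),np.array(p["distortion"]))[0].reshape(-1,2)
th=np.linspace(0,2*np.pi,240,endpoint=False)
def circ(x,y,z,r): return np.c_[x+r*np.cos(th),y+r*np.sin(th),np.full(240,z)]
def samp(G,uv): return cv2.remap(G,uv[:,0].astype(np.float32)[None],uv[:,1].astype(np.float32)[None],cv2.INTER_LINEAR)[0]
def grad(im):
    g=cv2.GaussianBlur(im.astype(np.float32).mean(2),(0,0),.8); return np.hypot(cv2.Sobel(g,-1,1,0),cv2.Sobel(g,-1,0,1))
def ringmask(p,x,y,z,head,op,shape,S=8):
    "coverage of the ring's closed back part (top+bottom faces), crop = (x0,y0,x1,y1)"
    x0,y0,x1,y1=shape; m=np.zeros(((y1-y0)*S,(x1-x0)*S),np.uint8)
    for sgn in(1,-1):
        a=np.linspace(-.05,2.3,40)*sgn
        for zz in np.linspace(0,.005,4):
            P=np.r_[np.c_[25*np.cos(a),25*np.sin(a)],np.c_[18*np.cos(a),18*np.sin(a)][::-1]]/1000
            h=np.array([.0215,0]); r=op*sgn; c,s=np.cos(r),np.sin(r)
            P=(P-h)@np.array([[c,-s],[s,c]])+h   # rotates by -r: arm opens outwards
            c,s=np.cos(head),np.sin(head)
            W=np.c_[x+c*P[:,0]-s*P[:,1],y+s*P[:,0]+c*P[:,1],np.full(len(P),z+zz)]
            q=((pxs(p,W)-[x0,y0]+.5)*S).astype(np.int32)
            cv2.fillPoly(m,[q],255)
    return cv2.resize(m,(x1-x0,y1-y0),interpolation=cv2.INTER_AREA)/255.
E
python3 - <<'E'
from fit import *
s=viewer.read_camera("scene"); t=viewer.read_camera("top")
s0=cv2.imread("pics/scene0.png")[:,:,::-1];t0=cv2.imread("pics/top0.png")[:,:,::-1]
# post/carousel
for n,p,im in(("scene",s,s0),("top",t,t0)):
    G=grad(im)
    for h in(.078,.082,.086,.09,.094):
        def f(v):
            c=0
            for r,z,w in((.095,h-.035,1),(.031,h,.5),(.017,h+.022,.4),(.020,h+.019,.4)):
                c+=w*samp(G,pxs(p,circ(v[0],v[1],z,r))).mean()
            return -c
        best=min((minimize(f,(.583+dx,.153+dy),method="Nelder-Mead",options=dict(initial_simplex=[(.583+dx,.153+dy),(.587+dx,.153+dy),(.583+dx,.157+dy)],xatol=1e-5)) for dx in(-.004,0,.006) for dy in(-.004,0,.004)),key=lambda r:r.fun)
        print(n,h,np.round(best.x,4),round(best.fun,1))
g=s["image"].astype(int).sum(2)//3; print(g[270:282:2,345:375:2]); print(t["image"].astype(int).sum(2)[170:192:2,206:222:2]//3)
E
```

```text
scene 0.078 [0.5941 0.1586] -210.0
scene 0.082 [0.5904 0.1493] -208.8
scene 0.086 [0.5934 0.1508] -211.2
scene 0.09 [0.5835 0.1417] -224.6
scene 0.094 [0.5865 0.1434] -225.9
top 0.078 [0.5866 0.1546] -137.2
top 0.082 [0.5859 0.154 ] -135.9
top 0.086 [0.5852 0.1533] -133.7
top 0.09 [0.5847 0.1524] -130.6
top 0.094 [0.5843 0.1516] -127.2
[[101 114 114 144 147 145 145  82  86 141 136 142  43  42 136]
 [ 78 116 105  36 141 144  80  70 141 141 136 141  49  45 124]
 [ 42  62  37  36  35  80  98 121 135 145 149 118  32  68 118]
 [ 87  76  67  45  34  43  62  61  60  59  50  31  40 143 143]
 [ 74  75  76  86  56  31  34  34  37  35  31  54 143 145 144]
 [ 75 110 139  98 121 122 101  64  61  81 119 144 141 140 141]]
[[ 97 128 136 138 134  89  53  84]
 [119 137 137 136 113  61  81 127]
 [135 139 138 134  88  51 111 139]
 [139 138 138 132  72  69 132 136]
 [139 139 137 132  71  71 133 135]
 [138 139 139 134  81  67 128 133]
 [138 140 139 136  97  60 118 132]
 [140 139 137 137 116  63  96 119]
 [139 139 137 138 135 103  62  82]
 [137 138 139 138 138 135  95  56]
 [138 139 137 140 138 138 133  93]]
```

```bash
cat > ringfit.py <<'E'
from fit import *
def fitring(P,x0,z,head=None,op=.18):
    st=monitor.read_state(); R=Ro.from_rotvec(st["tcp_rot"]).as_matrix(); head=head or np.arctan2(R[1,0],R[0,0])
    for n,p,bgn in P:
        bg=cv2.imread(f"pics/{bgn}").astype(float).mean(2); im=p["image"].astype(float)
        c=px(p,(x0[0],x0[1],z)); b=[int(c[0])-24,int(c[1])-20,int(c[0])+24,int(c[1])+20]
        cur=im[b[1]:b[3],b[0]:b[2]]; g=cur.mean(2); sat=cur.max(2)-cur.min(2)
        valid=(sat<25)&(cv2.dilate((sat>40).astype(np.uint8),np.ones((5,5)))==0)
        dark=38 if n=="scene" else 48; dk=np.clip((135-g)/(135-dark),0,1.1)
        def f(v):
            m=ringmask(p,v[0],v[1],z,head,op,b)
            near=cv2.dilate((m>.05).astype(np.uint8),np.ones((5,5)))>0
            w=near&valid
            # reward: ring dark inside, bright just outside
            return np.abs(m-dk)[w].sum()-0.5*m[valid].sum()
        r=min((minimize(f,(x0[0]+dx,x0[1]+dy),method="Nelder-Mead",options=dict(initial_simplex=[(x0[0]+dx,x0[1]+dy),(x0[0]+dx+.003,x0[1]+dy),(x0[0]+dx,x0[1]+dy+.003)],xatol=5e-5)) for dx in(-.003,.003) for dy in(-.003,.003)),key=lambda r:r.fun)
        d=r.x-np.array(st["tool_pos"][:2]); u=np.array([np.cos(head),np.sin(head)]);v=np.array([u[1],-u[0]])
        print(n,"z",z,"ring",np.round(r.x,4),"cost",round(r.fun,1),"from TCP fwd/right mm",np.round([d@u*1e3,d@v*1e3],1))
E
python3 - <<'E'
from ringfit import *
s=viewer.read_camera("scene"); t=viewer.read_camera("top")
for z in(.142,.146,.15): fitring([("scene",s,"scene0.png"),("top",t,"top0.png")],(.585,.155),z)
s0=cv2.imread("pics/scene0.png")[:,:,::-1];t0=cv2.imread("pics/top0.png")[:,:,::-1]
G=grad(s0)
for h in np.arange(.074,.0961,.002):
    x,y=np.interp(h,[.078,.094],[.5866,.5843]),np.interp(h,[.078,.094],[.1546,.1516])
    def f(v):return -sum(w*samp(G,pxs(s,circ(v[0],v[1],z,r))).mean() for r,z,w in((.031,h,1),(.017,h+.022,1),(.020,h+.019,1),(.095,h-.035,1)))
    b=min(((f((x+i*5e-4,y+j*5e-4)),i*.5,j*.5) for i in range(-8,9) for j in range(-8,9)))
    print(round(h,3),np.round(b,1))
E
```

```text
scene z 0.142 ring [0.5851 0.1585] cost 2.5 from TCP fwd/right mm [131.9  -0.7]
top z 0.142 ring [0.5876 0.1583] cost 28.2 from TCP fwd/right mm [132.1   1.8]
scene z 0.146 ring [0.5884 0.16  ] cost 2.4 from TCP fwd/right mm [133.8   2.3]
top z 0.146 ring [0.5867 0.1576] cost 28.7 from TCP fwd/right mm [131.3   1. ]
scene z 0.15 ring [0.5913 0.1614] cost 3.4 from TCP fwd/right mm [135.6   5. ]
top z 0.15 ring [0.5859 0.1569] cost 28.8 from TCP fwd/right mm [130.4   0.3]
0.074 [-337.    0.   -4.]
0.076 [-335.5    1.5   -3.5]
0.078 [-333.8    3.    -3. ]
0.08 [-332.3    4.    -4. ]
0.082 [-335.7    4.    -4. ]
0.084 [-334.    4.   -4.]
0.086 [-336.2   -4.    -2. ]
0.088 [-338.4   -3.    -1. ]
0.09 [-337.    -1.5    0. ]
0.092 [-335.8    0.5    1.5]
0.094 [-334.     2.5    2.5]
0.096 [-332.     4.     3.5]
```

>>> step_arm(
  series=[-0.0015,-0.001,0.008,0,-0.003,-0.002,0.016,0,-0.003,-0.002,0.022,0,-0.003,-0.002,0.026,0,-0.003,-0.002,0.026,0],
)

```text
time: 10.8
tool_pos: [0.5642, 0.0255, 0.1268]
tcp_rot: [-2.374, -2.057, 0.001]
wrist_force: [-0.9, 0.6, -1.6]
width: 0.439
grip_force: 80.6
```

```bash
python3 - <<'E'
from ringfit import *
go((.5678,.0273,.15))
s=viewer.read_camera("scene"); t=viewer.read_camera("top")
for z in(.117,.12,.123): fitring([("scene",s,"scene0.png"),("top",t,"top0.png")],(.585,.155),z)
# post in top/scene, without the rim
for n,p in(("scene",s),("top",t)):
    G=grad(cv2.imread(f"pics/{n}0.png"))
    for h in(.087,.09,.093):
        def f(v):return -sum(w*samp(G,pxs(p,circ(v[0],v[1],z,r))).mean() for r,z,w in((.031,h,.5),(.017,h+.022,1),(.020,h+.019,1)))
        b=sorted((f((.585+i*5e-4,.153+j*5e-4)),.585+i*5e-4,.153+j*5e-4) for i in range(-10,11) for j in range(-10,11))[:3]
        print(n,h,np.round(b,4).tolist())
E
```

```text
t 10.8 pos [0.5642 0.0255 0.1268] head 1.4278 tilt [-9.e-04 -0.e+00 -1.e+00] w 0.439 gf 80.6 F [-0.9  0.6 -1.6] shift [ 0.0023  0.0033 -0.0232] turn 0
scene z 0.117 ring [0.5835 0.1568] cost 2.3 from TCP fwd/right mm [ 1.325e+02 -1.000e-01]
top z 0.117 ring [0.5836 0.1573] cost 24.5 from TCP fwd/right mm [ 1.331e+02 -1.000e-01]
scene z 0.12 ring [0.5858 0.1578] cost 2.3 from TCP fwd/right mm [133.9   2. ]
top z 0.12 ring [0.5831 0.1568] cost 25.4 from TCP fwd/right mm [132.5  -0.5]
scene z 0.123 ring [0.5883 0.1589] cost 2.8 from TCP fwd/right mm [135.3   4.3]
top z 0.123 ring [0.5828 0.1552] cost 27.3 from TCP fwd/right mm [130.9  -0.6]
scene 0.087 [[-206.9082, 0.581, 0.1525], [-206.7077, 0.5805, 0.1525], [-206.6074, 0.581, 0.153]]
scene 0.09 [[-207.2111, 0.5835, 0.154], [-206.7497, 0.583, 0.1535], [-206.6941, 0.5835, 0.1535]]
scene 0.093 [[-207.3575, 0.586, 0.155], [-207.2141, 0.5855, 0.155], [-206.8544, 0.5865, 0.1555]]
top 0.087 [[-117.6225, 0.5875, 0.154], [-117.5452, 0.5875, 0.1545], [-117.2755, 0.588, 0.154]]
top 0.09 [[-117.6533, 0.587, 0.1535], [-117.4796, 0.587, 0.154], [-117.1935, 0.5865, 0.154]]
top 0.093 [[-117.666, 0.5865, 0.153], [-117.4136, 0.5865, 0.1535], [-117.2431, 0.586, 0.1535]]
```

>>> step_arm(
  series=[0,0.0012,0,0,0,0.0024,0,0,0,0.0024,0,0,0,0.0024,0,0],
)

```text
time: 11.4
tool_pos: [0.5669, 0.0252, 0.1274]
tcp_rot: [2.375, 2.057, 0.0]
wrist_force: [0.2, 0.5, -2.5]
width: 0.436
grip_force: 80.6
```

```bash
python3 - <<'E'
from ringfit import *
go((.5678,.0273,.15))
s=viewer.read_camera("scene"); t=viewer.read_camera("top")
for z in(.116,.118): fitring([("scene",s,"scene0.png"),("top",t,"top0.png")],(.586,.156),z)
E
```

```text
t 11.4 pos [0.5669 0.0252 0.1274] head 1.4277 tilt [ 0. -0. -1.] w 0.436 gf 80.6 F [ 0.2  0.5 -2.5] shift [ 0.0022  0.0006 -0.0226] turn 0
scene z 0.116 ring [0.5842 0.1545] cost 5.3 from TCP fwd/right mm [130.5  -1.3]
top z 0.116 ring [0.5873 0.1568] cost 26.2 from TCP fwd/right mm [133.2   1.5]
scene z 0.118 ring [0.5864 0.1558] cost 6.6 from TCP fwd/right mm [132.1   0.8]
top z 0.118 ring [0.587  0.1563] cost 26.4 from TCP fwd/right mm [132.7   1.2]
```

>>> step_arm(
  series=[0.0005,0,0.001,0,0.0005,0,0.002,0,0.0005,0,0.003,0,0.0005,0,0.003,0],
)

```text
time: 12.0
tool_pos: [0.5668, 0.0257, 0.1242]
tcp_rot: [-2.374, -2.057, 0.0]
wrist_force: [0.8, 0.9, -2.2]
width: 0.435
grip_force: 80.6
```

>>> step_arm(
  series=[0,0,0.001,0,0,0,0.002,0,0,0,0.002,0],
)

```text
time: 12.38
tool_pos: [0.5669, 0.0257, 0.1223]
tcp_rot: [-2.374, -2.057, 0.0]
wrist_force: [0.1, -0.3, -1.4]
width: 0.43
grip_force: 80.6
```

>>> step_arm(
  series=[0,0,0.001,0,0,0,0.002,0,0,0,0.002,0],
)

```text
time: 12.75
tool_pos: [0.5669, 0.0257, 0.1202]
tcp_rot: [-2.374, -2.057, 0.0]
wrist_force: [-0.1, -0.8, -2.3]
width: 0.431
grip_force: 80.6
```

>>> step_arm(
  series=[0,0,0.001,0,0,0,0.002,0,0,0,0.002,0],
)

```text
time: 13.12
tool_pos: [0.5668, 0.0256, 0.1183]
tcp_rot: [-2.374, -2.057, 0.001]
wrist_force: [0.5, -1.0, -1.7]
width: 0.432
grip_force: 80.6
```

>>> step_arm(
  series=[0,0,0.001,0,0,0,0.002,0,0,0,0.002,0],
)

```text
time: 13.5
tool_pos: [0.5667, 0.0257, 0.1162]
tcp_rot: [-2.374, -2.057, 0.001]
wrist_force: [-0.6, -0.3, -2.0]
width: 0.436
grip_force: 80.6
```

>>> step_arm(
  series=[0,0,0.001,0,0,0,0.002,0,0,0,0.003,0,0,0,0.003,0],
)

```text
time: 14.0
tool_pos: [0.5668, 0.0257, 0.1132]
tcp_rot: [-2.374, -2.057, 0.001]
wrist_force: [-1.0, -0.1, -1.6]
width: 0.437
grip_force: 80.6
```

>>> step_arm(
  series=[0,0,0.001,0,0,0,0.002,0,0,0,0.002,0],
)

```text
time: 14.38
tool_pos: [0.5668, 0.0257, 0.1112]
tcp_rot: [-2.374, -2.057, 0.0]
wrist_force: [-2.4, -1.2, -1.9]
width: 0.435
grip_force: 80.6
```

>>> step_arm(
  series=[0,0,0.001,0,0,0,0.002,0,0,0,0.002,0],
)

```text
time: 14.75
tool_pos: [0.5669, 0.0257, 0.1092]
tcp_rot: [-2.374, -2.057, 0.0]
wrist_force: [-2.0, 0.2, -2.1]
width: 0.433
grip_force: 80.6
```

>>> step_arm(
  series=[0,-0.0005,0.001,0,0,-0.0005,0.002,0,0,-0.0005,0.002,0],
)

```text
time: 15.12
tool_pos: [0.5665, 0.0258, 0.1073]
tcp_rot: [2.375, 2.057, 0.0]
wrist_force: [-0.1, -0.1, -1.3]
width: 0.437
grip_force: 80.6
```

```bash
python3 - <<'E'
from ringfit import *
go((.5678,.0273,.15)); print(monitor.read_state()["torque"])
s=viewer.read_camera("scene"); t=viewer.read_camera("top")
for z in(.096,.099): fitring([("scene",s,"scene0.png"),("top",t,"top0.png")],(.586,.156),z)
cv2.imwrite("pics/S7.png",s["image"][:,:,::-1])
E
```

```text
t 15.12 pos [0.5665 0.0258 0.1073] head 1.4277 tilt [ 1.e-04  1.e-04 -1.e+00] w 0.437 gf 80.6 F [-0.1 -0.1 -1.3] shift [ 0.0017  0.001  -0.0427] turn 0
[-0.09769473  0.1387576   0.06028148]
scene z 0.096 ring [0.584  0.1555] cost -0.6 from TCP fwd/right mm [130.9  -1.2]
top z 0.096 ring [0.5866 0.1567] cost 24.0 from TCP fwd/right mm [132.4   1.2]
scene z 0.099 ring [0.5863 0.1561] cost -1.3 from TCP fwd/right mm [131.8   0.9]
top z 0.099 ring [0.586  0.1561] cost 23.9 from TCP fwd/right mm [131.7   0.7]
```

>>> step_arm(
  series=[0,0,0.001,0,0,0,0.002,0,0,0,0.003,0,0,0,0.003,0],
)

```text
time: 15.72
tool_pos: [0.5665, 0.0258, 0.1043]
tcp_rot: [2.375, 2.057, 0.0]
wrist_force: [-1.1, 0.9, -1.6]
width: 0.434
grip_force: 80.6
```

>>> step_arm(
  series=[0,0,0.001,0,0,0,0.002,0,0,0,0.002,0],
)

```text
time: 16.1
tool_pos: [0.5666, 0.0258, 0.1023]
tcp_rot: [2.375, 2.057, 0.0]
wrist_force: [0.6, 0.5, -2.5]
width: 0.435
grip_force: 80.6
```

>>> step_arm(
  series=[0,0,0.0007,0,0,0,0.0014,0,0,0,0.0014,0],
)

```text
time: 16.48
tool_pos: [0.5665, 0.0258, 0.1009]
tcp_rot: [-2.374, -2.057, -0.0]
wrist_force: [-0.1, 0.7, -2.4]
width: 0.436
grip_force: 80.6
```

>>> step_arm(
  series=[0,0,0.0007,0,0,0,0.0014,0,0,0,0.0014,0],
)

```text
time: 16.85
tool_pos: [0.5664, 0.0258, 0.0995]
tcp_rot: [-2.374, -2.057, 0.0]
wrist_force: [0.1, -0.1, -1.4]
width: 0.435
grip_force: 80.6
```

>>> step_arm(
  series=[0,0,0.0007,0,0,0,0.0014,0,0,0,0.0014,0],
)

```text
time: 17.23
tool_pos: [0.5666, 0.0257, 0.0983]
tcp_rot: [2.374, 2.057, 0.0]
wrist_force: [0.3, 0.5, -0.8]
width: 0.436
grip_force: 80.6
```

>>> step_arm(
  series=[0,0,0.0007,0,0,0,0.0014,0,0,0,0.0014,0],
)

```text
time: 17.6
tool_pos: [0.5667, 0.0257, 0.097]
tcp_rot: [2.374, 2.057, 0.0]
wrist_force: [-0.2, -0.6, -0.2]
width: 0.431
grip_force: 80.7
```

>>> step_arm(
  series=[0,0,0.0005,0,0,0,0.001,0,0,0,0.001,0],
)

```text
time: 17.98
tool_pos: [0.5667, 0.0257, 0.096]
tcp_rot: [2.374, 2.057, 0.001]
wrist_force: [-0.4, -1.9, 2.7]
width: 0.432
grip_force: 80.8
```

>>> step_arm(
  series=[0,0,0.0005,0,0,0,0.001,0,0,0,0.001,0],
)

```text
time: 18.35
tool_pos: [0.5667, 0.0257, 0.095]
tcp_rot: [2.374, 2.057, 0.001]
wrist_force: [-0.7, -2.4, 2.7]
width: 0.434
grip_force: 80.8
```

```bash
python3 - <<'E'
from ringfit import *
go((.5678,.0273,.15)); print(monitor.read_state()["torque"])
s=viewer.read_camera("scene"); t=viewer.read_camera("top")
for z in(.085,.088,.091): fitring([("scene",s,"scene0.png"),("top",t,"top0.png")],(.586,.156),z)
for k in range(3): viewer.read_camera("top"); st=monitor.read_state(); print(st["wrist_force"].round(2),st["torque"].round(3))
E
```

```text
t 18.35 pos [0.5667 0.0257 0.095 ] head 1.4277 tilt [ 5.e-04 -0.e+00 -1.e+00] w 0.434 gf 80.8 F [-0.7 -2.4  2.7] shift [ 0.0017  0.0009 -0.055 ] turn 0
[0.22712685 0.061976   0.03381491]
scene z 0.085 ring [0.5806 0.154 ] cost 13.6 from TCP fwd/right mm [129.   -4.5]
top z 0.085 ring [0.5881 0.1585] cost 21.5 from TCP fwd/right mm [134.5   2.3]
scene z 0.088 ring [0.5829 0.155 ] cost 13.6 from TCP fwd/right mm [130.3  -2.3]
top z 0.088 ring [0.5877 0.1577] cost 22.0 from TCP fwd/right mm [133.7   2. ]
scene z 0.091 ring [0.5854 0.156 ] cost 14.5 from TCP fwd/right mm [ 1.316e+02 -1.000e-01]
top z 0.091 ring [0.5871 0.1574] cost 22.5 from TCP fwd/right mm [133.3   1.4]
[-1.56 -2.26  3.12] [ 0.161 -0.003  0.017]
[-0.52 -1.09  2.7 ] [ 0.178 -0.009  0.006]
[-0.63 -2.49  3.09] [ 0.106  0.024 -0.023]
```

>>> step_arm(
  series=[0,0,-0.0007,0,0,0,-0.0014,0,0,0,-0.002,0,0,0,-0.002,0],
)

```text
time: 19.1
tool_pos: [0.5665, 0.0259, 0.0967]
tcp_rot: [-2.374, -2.057, -0.0]
wrist_force: [0.2, -1.5, 0.2]
width: 0.436
grip_force: 80.7
```

```bash
python3 - <<'E'
from ringfit import *
for k in range(4): viewer.read_camera("top"); st=monitor.read_state(); print(st["wrist_force"].round(2),st["torque"].round(3),st["tool_pos"].round(4))
E
```

```text
[ 1.18 -1.59  0.78] [ 0.169 -0.168 -0.055] [0.5665 0.0258 0.0966]
[ 0.84 -1.41  1.32] [ 0.107 -0.161 -0.092] [0.5665 0.0258 0.0966]
[ 0.13 -0.91  0.92] [ 0.102 -0.177 -0.126] [0.5665 0.0258 0.0967]
[ 1.48 -0.41  0.79] [ 0.214 -0.157 -0.072] [0.5665 0.0258 0.0967]
```

>>> step_arm(
  series=[0,0,0,0,0,0,0,0,-0.0003,0,0.0003,0],
  gripper=0.5,
  newtons=40,
)

```text
time: 19.68
tool_pos: [0.5659, 0.0256, 0.096]
tcp_rot: [-2.374, -2.057, 0.001]
wrist_force: [0.2, 0.7, -0.3]
width: 0.501
grip_force: 16.7
```

>>> step_arm(
  series=[-0.0003,0,0.0003,0,-0.0007,0,0.0006,0,-0.0007,0,0.0006,0],
  gripper=0.54,
)

```text
time: 20.05
tool_pos: [0.5661, 0.0247, 0.0957]
tcp_rot: [-2.374, -2.057, 0.001]
wrist_force: [-0.5, 0.2, -1.4]
width: 0.543
grip_force: 15.1
```

>>> step_arm(
  series=[-0.0004,0,0.0003,0,-0.0009,0,0.0006,0,-0.0009,0,0.0006,0],
  gripper=0.58,
)

```text
time: 20.42
tool_pos: [0.566, 0.0237, 0.0952]
tcp_rot: [-2.374, -2.057, 0.001]
wrist_force: [-0.8, -1.5, -2.1]
width: 0.58
grip_force: 13.2
```

>>> step_arm(
  series=[-0.0004,0,0.0003,0,-0.0009,0,0.0006,0,-0.0009,0,0.0006,0],
  gripper=0.62,
)

```text
time: 20.8
tool_pos: [0.5663, 0.023, 0.0948]
tcp_rot: [2.374, 2.057, 0.001]
wrist_force: [-0.2, -0.9, -1.7]
width: 0.62
grip_force: 12.8
```

>>> step_arm(
  series=[-0.0004,0,0.0003,0,-0.0008,0,0.0006,0,-0.0008,0,0.0006,0],
  gripper=0.65,
)

```text
time: 21.18
tool_pos: [0.5661, 0.0222, 0.0941]
tcp_rot: [2.374, 2.057, 0.0]
wrist_force: [0.9, -0.1, -1.8]
width: 0.648
grip_force: 11.7
```

```bash
python3 - <<'E'
from ringfit import *
go((.5678,.0273,.15))
s=viewer.read_camera("scene"); t=viewer.read_camera("top")
for op in (0,.06,.12,.18):
  print(op); fitring([("scene",s,"scene0.png"),("top",t,"top0.png")],(.586,.155),.090,op=op)
st=monitor.read_state(); print(st["wrist_force"].round(2),st["torque"].round(3),st["tool_pos"].round(4))
E
```

```text
t 21.18 pos [0.5661 0.0222 0.0941] head 1.4277 tilt [ 3.e-04  1.e-04 -1.e+00] w 0.648 gf 11.7 F [ 0.9 -0.1 -1.8] shift [ 0.0053  0.001  -0.0559] turn 0
0
scene z 0.09 ring [0.5833 0.1546] cost 5.9 from TCP fwd/right mm [133.5  -1.8]
top z 0.09 ring [0.5867 0.1567] cost 36.2 from TCP fwd/right mm [136.    1.2]
0.06
scene z 0.09 ring [0.5823 0.1547] cost 7.0 from TCP fwd/right mm [133.4  -2.9]
top z 0.09 ring [0.586 0.155] cost 37.9 from TCP fwd/right mm [134.3   0.8]
0.12
scene z 0.09 ring [0.581  0.1537] cost 9.6 from TCP fwd/right mm [132.3  -4. ]
top z 0.09 ring [0.5868 0.1542] cost 40.8 from TCP fwd/right mm [133.6   1.7]
0.18
scene z 0.09 ring [0.58   0.1531] cost 15.1 from TCP fwd/right mm [131.6  -4.9]
top z 0.09 ring [0.588 0.154] cost 47.0 from TCP fwd/right mm [133.5   2.9]
[ 0.43 -0.22 -1.46] [ 0.003 -0.114 -0.095] [0.5661 0.0222 0.0942]
```

>>> step_arm(
  series=[0,0,0.0002,0,-0.0003,0,0.0003,0,-0.0003,0,0.0003,0,-0.0003,0,0.0003,0],
  gripper=0.667,
)

```text
time: 21.78
tool_pos: [0.5658, 0.0219, 0.0937]
tcp_rot: [-2.374, -2.057, 0.0]
wrist_force: [0.5, -0.3, -1.5]
width: 0.668
grip_force: 9.4
```

```bash
python3 - <<'E'
from ringfit import *
s=viewer.read_camera("scene"); t=viewer.read_camera("top"); cv2.imwrite("pics/S8.png",s["image"][:,:,::-1])
for op in (-.03,0,.03,.06): 
  print(op)
  for z in (.087,.09,.093): fitring([("scene",s,"scene0.png"),("top",t,"top0.png")],(.586,.155),z,op=op)
for k in range(3): viewer.read_camera("top");st=monitor.read_state(); print(st["wrist_force"].round(2),st["torque"].round(3),st["tool_pos"].round(4))
E
```

```text
-0.03
scene z 0.087 ring [0.5814 0.1531] cost 7.1 from TCP fwd/right mm [132.1  -3.2]
top z 0.087 ring [0.5865 0.1566] cost 35.8 from TCP fwd/right mm [136.3   1.3]
scene z 0.09 ring [0.5836 0.1542] cost 6.6 from TCP fwd/right mm [133.5  -1.3]
top z 0.09 ring [0.5859 0.156 ] cost 36.2 from TCP fwd/right mm [135.6   0.8]
scene z 0.093 ring [0.5861 0.1553] cost 5.9 from TCP fwd/right mm [135.   1.]
top z 0.093 ring [0.5854 0.1558] cost 36.9 from TCP fwd/right mm [135.3   0.3]
0
scene z 0.087 ring [0.5808 0.153 ] cost 4.0 from TCP fwd/right mm [131.9  -3.8]
top z 0.087 ring [0.5873 0.1563] cost 37.8 from TCP fwd/right mm [136.1   2.1]
scene z 0.09 ring [0.5832 0.1538] cost 3.6 from TCP fwd/right mm [133.1  -1.6]
top z 0.09 ring [0.587  0.1555] cost 37.1 from TCP fwd/right mm [135.3   1.9]
scene z 0.093 ring [0.5854 0.1549] cost 3.3 from TCP fwd/right mm [134.4   0.4]
top z 0.093 ring [0.5862 0.1554] cost 38.6 from TCP fwd/right mm [135.    1.1]
0.03
scene z 0.087 ring [0.5803 0.1527] cost 3.3 from TCP fwd/right mm [131.5  -4.3]
top z 0.087 ring [0.5877 0.156 ] cost 39.8 from TCP fwd/rig
[... 323 characters left out ...]
right mm [134.3   0.7]
0.06
scene z 0.087 ring [0.5796 0.1524] cost 4.5 from TCP fwd/right mm [131.2  -5. ]
top z 0.087 ring [0.5884 0.1558] cost 40.6 from TCP fwd/right mm [135.8   3.2]
scene z 0.09 ring [0.582  0.1534] cost 4.3 from TCP fwd/right mm [132.5  -2.8]
top z 0.09 ring [0.5866 0.155 ] cost 41.9 from TCP fwd/right mm [134.7   1.6]
scene z 0.093 ring [0.5842 0.1548] cost 5.4 from TCP fwd/right mm [134.1  -0.7]
top z 0.093 ring [0.5863 0.1546] cost 43.1 from TCP fwd/right mm [134.3   1.4]
[ 0.09  0.27 -1.6 ] [ 0.035 -0.021  0.009] [0.5658 0.0219 0.0937]
[-0.44  0.71 -2.09] [-0.012  0.002  0.044] [0.5658 0.0219 0.0937]
[-0.85  0.36 -1.9 ] [ 0.078 -0.063 -0.001] [0.5659 0.0219 0.0938]
```

>>> step_arm(
  series=[0,0,-0.0007,0,0,0,-0.0015,0,0,0,-0.002,0,0,0,-0.002,0],
)

```text
time: 22.52
tool_pos: [0.5659, 0.0219, 0.0959]
tcp_rot: [2.374, 2.057, 0.0]
wrist_force: [0.6, 0.0, -1.8]
width: 0.665
grip_force: 9.4
```

>>> step_arm(
  series=[0,0,-0.001,0,0,0,-0.002,0,0,0,-0.002,0],
)

```text
time: 22.9
tool_pos: [0.566, 0.0219, 0.0979]
tcp_rot: [2.374, 2.057, 0.0]
wrist_force: [-0.7, -0.8, -1.0]
width: 0.668
grip_force: 9.4
```

>>> step_arm(
  series=[0,0,-0.001,0,0,0,-0.002,0,0,0,-0.003,0,0,0,-0.004,0,0,0,-0.005,0,0,0,-0.006,0,0,0,-0.006,0],
)

```text
time: 23.78
tool_pos: [0.566, 0.0219, 0.1039]
tcp_rot: [2.374, 2.057, 0.0]
wrist_force: [0.1, -0.4, -1.6]
width: 0.665
grip_force: 9.4
```

```bash
python3 - <<'E'
from ringfit import *
go((.5678,.0273,.15))
s=viewer.read_camera("scene"); t=viewer.read_camera("top"); cv2.imwrite("pics/S9.png",s["image"][:,:,::-1])
for z in (.093,.096,.1,.105): fitring([("scene",s,"scene0.png"),("top",t,"top0.png")],(.586,.155),z,op=0)
for k in range(3): viewer.read_camera("top");st=monitor.read_state(); print(st["wrist_force"].round(2),st["torque"].round(3))
E
```

```text
t 23.77 pos [0.566  0.0219 0.1039] head 1.4278 tilt [ 2.e-04 -1.e-04 -1.e+00] w 0.665 gf 9.4 F [ 0.1 -0.4 -1.6] shift [ 0.0056  0.001  -0.0461] turn 0
scene z 0.093 ring [0.5851 0.1547] cost 8.5 from TCP fwd/right mm [134.2   0. ]
top z 0.093 ring [0.5863 0.1561] cost 46.6 from TCP fwd/right mm [135.7   1. ]
scene z 0.096 ring [0.5874 0.1558] cost 9.0 from TCP fwd/right mm [135.6   2.1]
top z 0.096 ring [0.5858 0.1545] cost 46.0 from TCP fwd/right mm [134.2   0.8]
scene z 0.1 ring [0.5908 0.1564] cost 9.1 from TCP fwd/right mm [136.7   5.5]
top z 0.1 ring [0.585  0.1542] cost 47.4 from TCP fwd/right mm [133.7   0. ]
scene z 0.105 ring [0.5947 0.1583] cost 9.2 from TCP fwd/right mm [139.1   9. ]
top z 0.105 ring [0.5841 0.1533] cost 48.4 from TCP fwd/right mm [132.7  -0.7]
[ 0.22  0.15 -1.83] [-0.087  0.019  0.011]
[-0.02  0.4  -1.51] [-0.013  0.012 -0.033]
[-0.24 -0.5  -1.25] [-0.001 -0.006 -0.045]
```

>>> step_arm(
  series=[0,0,-0.004,0,0,0,-0.009,0,0,0,-0.015,0,0,0,-0.022,0,0,0,-0.03,0,0,0,-0.038,0,0,0,-0.046,0,0,0,-0.046,0],
)

```text
time: 25.02
tool_pos: [0.5667, 0.0219, 0.1509]
tcp_rot: [2.373, 2.056, 0.002]
wrist_force: [-0.2, -0.8, -1.3]
width: 0.662
grip_force: 8.9
```

>>> step_arm(
  series=[0,0,0,0,-0.015,0.001,0,0,-0.035,0.003,0,0,-0.06,0.005,0,0,-0.085,0.008,0,0,-0.11,0.01,0,0,-0.13,0.012,0,0,-0.14,0.013,0,0],
  gripper=0.6,
  newtons=30,
)

```text
time: 26.02
tool_pos: [0.5585, -0.1203, 0.1497]
tcp_rot: [-2.376, -2.055, 0.0]
wrist_force: [0.3, -0.4, -1.4]
width: 0.602
grip_force: 9.7
```

>>> step_arm(
  series=[-0.02,0.002,0,0,-0.045,0.004,0.01,0,-0.07,0.006,0.03,0,-0.095,0.009,0.055,0,-0.115,0.011,0.075,0,-0.13,0.012,0.095,0,-0.132,0.0123,0.11,0,-0.132,0.0123,0.11,0],
)

```text
time: 27.02
tool_pos: [0.5509, -0.25, 0.0379]
tcp_rot: [-2.372, -2.055, 0.002]
wrist_force: [-0.1, -0.3, -1.6]
width: 0.602
grip_force: 9.7
```

```bash
python3 - <<'E'
from ringfit import *
go((.5523,-.2512,.01))
s=viewer.read_camera("scene"); t=viewer.read_camera("top")
a=s["image"][250:310,310:410,::-1];b=s["image"][195:270,205:305,::-1];c=t["image"][145:220,190:290,::-1]
R=lambda i:cv2.resize(i,(400,int(i.shape[0]*4)),interpolation=cv2.INTER_CUBIC)
cv2.imwrite("pics/m9.png",np.hstack([np.vstack([R(a),R(b)]),np.vstack([R(c),np.zeros((240,400,3),np.uint8)])]))
E
```

```text
t 27.02 pos [ 0.5509 -0.25    0.0379] head 1.4277 tilt [-0.0032  0.0019 -1.    ] w 0.602 gf 9.7 F [-0.1 -0.3 -1.6] shift [-0.001   0.0017  0.0279] turn 0
```

View pics/m9.png

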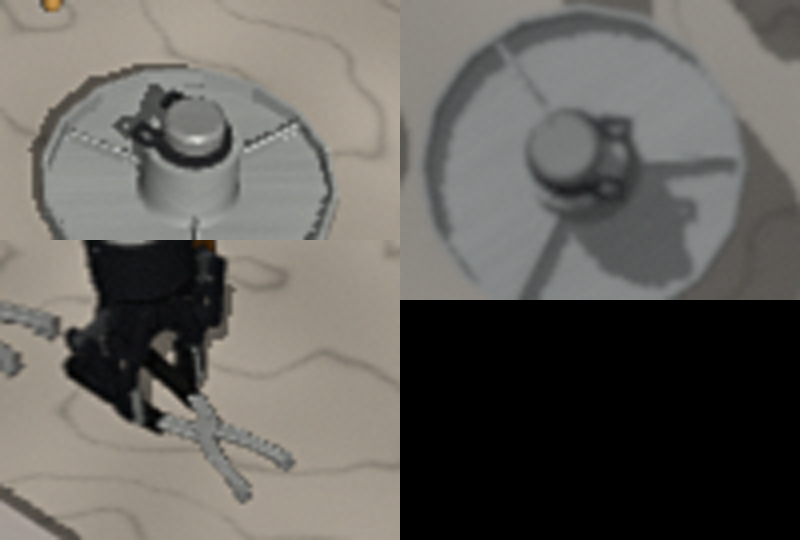

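The ring sits flat on the hub around the post (crop (195,140) in scene), and the empty pliers are held level at their old place. I'll lower them by feel.

>>> step_arm(
  series=[0,0,0.008,0,0,0,0.016,0,0,0,0.022,0,0,0,0.026,0,0,0,0.026,0],
)

```text
time: 27.75
tool_pos: [0.5519, -0.2508, 0.0133]
tcp_rot: [-2.374, -2.056, 0.001]
wrist_force: [0.3, 0.2, -1.3]
width: 0.6
grip_force: 9.7
```

>>> step_arm(
  series=[0,0,0.001,0,0,0,0.002,0,0,0,0.002,0],
)

```text
time: 28.12
tool_pos: [0.5524, -0.2511, 0.0119]
tcp_rot: [2.374, 2.057, 0.0]
wrist_force: [-0.0, -0.3, -0.6]
width: 0.606
grip_force: 9.7
```

>>> step_arm(
  series=[0,0,0.001,0,0,0,0.002,0,0,0,0.002,0],
)

```text
time: 28.5
tool_pos: [0.5522, -0.2509, 0.0097]
tcp_rot: [-2.375, -2.057, -0.0]
wrist_force: [0.1, -0.4, -1.1]
width: 0.604
grip_force: 9.7
```

>>> step_arm(
  series=[0,0,0.001,0,0,0,0.002,0,0,0,0.002,0],
)

```text
time: 28.88
tool_pos: [0.5521, -0.2509, 0.0077]
tcp_rot: [-2.374, -2.057, 0.0]
wrist_force: [-0.4, -0.1, -0.8]
width: 0.604
grip_force: 9.7
```

>>> step_arm(
  series=[0,0,0.001,0,0,0,0.0015,0,0,0,0.0015,0],
)

```text
time: 29.25
tool_pos: [0.5522, -0.2509, 0.0062]
tcp_rot: [-2.374, -2.057, 0.0]
wrist_force: [-0.0, 0.4, -0.8]
width: 0.604
grip_force: 9.7
```

>>> step_arm(
  series=[0,0,0.001,0,0,0,0.0015,0,0,0,0.0015,0],
)

```text
time: 29.62
tool_pos: [0.5522, -0.251, 0.005]
tcp_rot: [2.374, 2.057, -0.0]
wrist_force: [-0.2, 0.1, 0.6]
width: 0.605
grip_force: 9.5
```

>>> step_arm(
  series=[0,0,0.0005,0,0,0,0.001,0,0,0,0.001,0],
)

```text
time: 30.0
tool_pos: [0.5523, -0.251, 0.0048]
tcp_rot: [2.374, 2.057, 0.0]
wrist_force: [-2.6, 1.1, 6.8]
width: 0.602
grip_force: 10.0
```

>>> step_arm(
  series=[0,0,0,0,0,0,0,0,0,0,0,0],
  gripper=0.7,
)

```text
time: 30.38
tool_pos: [0.552, -0.2508, 0.0033]
tcp_rot: [-2.374, -2.057, 0.0]
wrist_force: [-0.4, -0.5, -2.0]
width: 0.7
grip_force: 8.6
```

>>> step_arm(
  series=[0,0,0,0,0,0,0,0,0,0,0,0,0,0,-0.002,0,0,0,-0.005,0],
  gripper=0.86,
)

```text
time: 31.0
tool_pos: [0.5522, -0.2509, 0.009]
tcp_rot: [2.374, 2.057, -0.0]
wrist_force: [0.0, -0.0, 0.2]
width: 0.86
grip_force: 0.0
```

>>> step_arm(
  series=[0,0,-0.01,0,0,0,-0.025,0,0,0,-0.05,0,0,0,-0.08,0,0,0,-0.11,0,0,0,-0.14,0,0,0,-0.16,0,0,0,-0.16,0],
)

```text
time: 32.0
tool_pos: [0.5536, -0.2516, 0.1716]
tcp_rot: [2.371, 2.054, 0.003]
wrist_force: [-0.2, 0.2, -0.1]
width: 0.857
grip_force: 0.0
```

```bash
python3 - <<'E'
from ringfit import *
go((.5523,-.2512,.01))
s=viewer.read_camera("scene"); t=viewer.read_camera("top")
cv2.imwrite("pics/Send.png",s["image"][:,:,::-1]);cv2.imwrite("pics/Tend.png",t["image"][:,:,::-1])
for p,n in((s,"scene"),(t,"top")):
  for l in("pliers","pliers_grip","pliers_tips"): print(n,l,[(np.round(d["point"],1).tolist(),round(d["score"],2)) for d in viewer.spot_point(p,l)])
s0=cv2.imread("pics/scene0.png").astype(int).mean(2); d=abs(s["image"].mean(2)-s0)>25
n,_,st,_=cv2.connectedComponentsWithStats(d.astype(np.uint8)); print([x.tolist() for x in st[1:] if x[4]>25])
fitring([("scene",s,"scene0.png")],(.586,.155),.093,op=0,head=1.4277)
E
```

```text
t 32.0 pos [ 0.5536 -0.2516  0.1716] head 1.4278 tilt [ 0.0044 -0.0022 -1.    ] w 0.857 gf 0.0 F [-0.2  0.2 -0.1] shift [ 0.0005 -0.0021  0.1615] turn 0
scene pliers [([191.0, 211.5], 0.86), ([255.7, 251.5], 0.81), ([318.5, 177.8], 0.78), ([269.1, 259.9], 0.62)]
scene pliers_grip [([295.4, 177.8], 0.97), ([244.2, 240.8], 0.93), ([175.3, 206.1], 0.88), ([190.8, 285.0], 0.22)]
scene pliers_tips [([338.1, 170.9], 0.91), ([270.8, 260.1], 0.69), ([214.1, 223.1], 0.59)]
top pliers [([382.6, 202.7], 0.75), ([494.8, 209.9], 0.75), ([310.6, 270.0], 0.15)]
top pliers_grip [([522.7, 208.6], 0.96), ([402.7, 200.9], 0.64), ([224.1, 122.3], 0.36)]
top pliers_tips [([459.0, 211.6], 0.89), ([357.1, 198.7], 0.71)]
[[202, 0, 165, 215, 9191], [423, 0, 209, 86, 5968], [446, 8, 10, 11, 85], [487, 15, 7, 11, 45], [305, 21, 7, 10, 63], [579, 35, 14, 13, 128], [628, 46, 11, 18, 107], [438, 50, 9, 11, 68], [606, 63, 34, 34, 297], [633, 65, 7, 7, 31], [431, 84, 28, 17, 129], [357, 92, 45, 54, 682], [411, 92, 19, 18, 92], [636, 101, 4, 16, 34], [452, 103, 4, 14, 26], [404, 116, 138, 129, 2985], [621, 127, 19, 42, 219], [356, 140, 15, 20, 116], [419, 159, 7, 14, 71], [581, 159, 59, 85, 1988], [264, 254, 23, 18, 151], [338, 279, 30, 14, 124]]
scene z 0.093 ring [0.5848 0.1546] cost 14.5 from TCP fwd/right mm [405.8 -24.9]
```

```bash
python3 -c "
from h import *
print(job.finish_job())"
```

```text
the job is handed in; nothing more can be done
None
```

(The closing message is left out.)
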